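# Line up housings on a laser-marking fixture and lock the fence

## Task

Set up the marking fixture: slide the four housings, without lifting any off the plate, into one neat closed row, each with a narrow end flush against the back rail and the brass one first, right against the end stop. Close the row up tight with the sliding blue fence, and only then flip the fence's red cam lever all the way over to lock it. Leave the blue basin, the bottle and the orange gauge where they are.

Things in the scene. Friction and masses are not known exactly. Their poses are not given: they have to be found in the camera images.
- fixture: Fixed aluminium plate, 300 (x) x 440 (y) x 12 mm, tan mat on top, placed and yawed differently each time. Origin: centre of its underside; x points away from the robot to the back rail, y along the rail to the end stop. 'Fixture frame' below means this. The closed row of four fills y=+14..+150, x=76..120 mm in it. Plate top at z=12 mm.
- rail_mid (a point): Top front edge, mid-length, of the steel back rail on the plate's far side. Fixture frame: rail's front face is the plane x=+120 mm, the rail is 25 mm thick, 22 mm high over the plate, from y=-212 to +188 mm.
- rail_stop_corner (a point): Inner corner at plate-top height, (120, 150, 12) mm in the fixture frame, where the rail's face meets the face of the dark end stop block. The stop's face looks to -y at y=+150 mm; the block spans x=80..120, y=150..166 mm and is 34 mm high over the plate.
- mat_mid (a point): Middle of the area of plate where the housings start, (-30, 24, 12) mm in the fixture frame. They start in four lanes about y=+117, +55, -7, -69 mm (within 6 mm), one per lane, brass in any; each at x between -85 and +20 mm and with its x axis within 0.4 rad of the fixture's x.
- brass: Brass-coloured housing, loose, 0.25 to 0.5 kg: block 44 mm long (its x) x 34 mm wide (its y) x 26 mm high, with a round boss 29 mm across and 10 mm high on top (36 mm in all). Narrow ends: the 34 mm wide faces at its x=+-22 mm. Origin: centre of its underside, z up. Slides on the plate with ordinary friction.
- cast1: A grey cast housing, same shape and size as the brass one (44 x 34 x 36 mm), 0.14 to 0.28 kg, loose; origin: centre of its underside. The three grey ones are alike and may follow the brass one in any order.
- cast2: A grey cast housing, same shape and size as the brass one (44 x 34 x 36 mm), 0.14 to 0.28 kg, loose; origin: centre of its underside. The three grey ones are alike and may follow the brass one in any order.
- cast3: A grey cast housing, same shape and size as the brass one (44 x 34 x 36 mm), 0.14 to 0.28 kg, loose; origin: centre of its underside. The three grey ones are alike and may follow the brass one in any order.
- fence (a joint): Position (m) of the sliding blue fence along the rail: 0 is open (starts within 0..0.012), grows towards the end stop, limit 0.170; 0.149 closes four housings against the stop. About 2 N of friction; stays where left; braked (to about 8 N) once the lever is over. 71 mm long in y, x=78.5..118.5 mm in the fixture frame; front 46 mm is 31 mm high over the plate, the rest 27 mm.
- fence_face (a point): Middle of the fence's flat pushing face (towards the end stop), 16 mm over the plate; at x=98.5 mm, y=-135 mm + the fence joint's value, in the fixture's frame.
- fence_tail (a point): Middle of the fence's flat rear face (away from the end stop), 71 mm behind its front face, 14 mm over the plate: push it here towards the stop.
- lever (a joint): Angle (rad) of the red-gripped cam lever on the fence: at 0 it leans 0.65 rad from vertical towards the robot (fixture -x), fence free; at 1.30, its end, it leans 0.65 rad the other way, to the rail, fence locked. Starts within 0..0.25. Turns about the fixture's y axis, takes about 4 N at the grip, stays where left; brake bites from about 0.7.
- lever_pivot (a point): On the lever's axis, 33 mm over the plate (45 mm over the table), 26 mm behind the fence's front face; moves with the fence.
- lever_grip (a point): Centre of the lever's red crossbar (12 mm thick, 36 mm long along the fixture's y), 44 mm from the pivot; the stem is 10 mm thick.
- basin: Bystander: blue round plastic basin full of castings, 170 mm across the rim, 75 mm high, standing on the table beyond the stop end of the fixture. Origin: centre of its underside. Leave alone.
- solvent: Bystander: white plastic bottle with red cap, 60 mm across, 150 mm high, standing on the table near the robot's right. Origin: centre of its underside. Leave alone.
- gauge: Bystander: focus gauge, a steel foot 36 x 36 x 12 mm with an orange post 20 x 20 mm, 52 mm high in all, standing loose on the plate at its near right corner. Origin: centre of its underside. Leave alone.

How it is judged:
On the way:
1. all four housings stand in a closed row between end stop and fence, brass first, flush with the rail, with the lever still free (y of fence_face in the frame of fixture above 0.008 m and y of brass in the frame of fixture above 0.127 m and x of each of brass, cast1, cast2, cast3 in the frame of fixture above 0.093 m and y of each of brass, cast1, cast2, cast3 in the frame of fixture above 0 m and angle between the x axis of each of brass, cast1, cast2, cast3 and the x axis of fixture, either way round below 0.1 rad and angle between each of brass, cast1, cast2, cast3's own z axis and vertical below 0.1 rad and z of each of brass, cast1, cast2, cast3 in the frame of fixture below 0.018 m and value of joint lever below 0.5 rad), for 0.2 s.
At the end, for the whole second after the job is handed in: All four housings stand upright on the plate with their narrow ends within 3.5 mm of the back rail and square to it within 0.07 rad, the brass one within 4.5 mm of the end stop, the fence closing the row with at most 4.5 mm of gaps in all, the lever over (above 1.15 rad), everything at rest (y of fence_face in the frame of fixture above 0.0095 m and y of brass in the frame of fixture above 0.1285 m and x of each of brass, cast1, cast2, cast3 in the frame of fixture above 0.0945 m and y of each of brass, cast1, cast2, cast3 in the frame of fixture above 0 m and angle between the x axis of each of brass, cast1, cast2, cast3 and the x axis of fixture, either way round below 0.07 rad and angle between each of brass, cast1, cast2, cast3's own z axis and vertical below 0.1 rad and z of each of brass, cast1, cast2, cast3 in the frame of fixture below 0.018 m and value of joint lever above 1.15 rad and linear speed of each of brass, cast1, cast2, cast3 below 0.01 m/s); the robot touches nothing.
It fails at once if a housing is lifted off the plate (more than 12 mm) or tipped over (z of any of brass, cast1, cast2, cast3 in the frame of fixture above 0.024 m or angle between any of brass, cast1, cast2, cast3's own z axis and vertical above 0.5 rad).
It fails at once if the basin, bottle or gauge is moved more than 15 mm (distance of any of basin, solvent, gauge from where it was at the start of the episode above 0.015 m).
It also fails if it takes over 72 s, if anything falls off the work surface, if the arm or the gripper's body presses on something with over 40 N, if the wrist force passes 120 N, or if a joint passes its speed limit or range.

## Robot

A 6-joint arm with a two-finger parallel gripper is mounted at the origin on the work surface. World frame = base frame: x ahead of the robot, y to its left, z up, the work surface at z = 0. Lengths are in m, angles in rad, forces in N, time in s.
With the tool pointing down it reaches from about 0.275 to 0.825 m from the base axis. Payload 5.2 kg.
Tool frame: the origin (TCP) lies midway between the tips of the shut fingers; the grasp point (between the pads) lies 19 mm behind it (arm.grasp_offset is the z of the grasp point in the tool frame, in m); z points along the fingers, y is the line along which they close (so a half turn about z gives the same grasp; the last joint's range is limited). The gripper opens to 93 mm and grips with 3 to 60 N. Pads are 15 mm wide; open, the fingers measure 128 mm over their backs; the gripper's body (75 mm by 188 mm) begins 65 mm behind the grasp point.
Start: joints at [-1.438, 0.259, 1.535, -0, 1.348, -0.203], TCP at [0.181, -0.519, 0.219] pointing down, gripper open.
Joint ranges: [-3.14, 3.14], [-0.91, 2.08], [0.19, 2.58], [-1.22, 4.36], [0.22, 2.71], [-3.12, 3.12]. Speed limits (rad/s): [2.57, 2.57, 3.14, 3.14, 3.14, 3.14].

## Interface

Orientations are given as a rotation vector (axis times angle).
In Python, from workcell import arm gives the robot as it stands.
- The arm moves only by the shell command python3 -m creep 'ROWS'. ROWS is JSON, a list of rows, each a list of 7 numbers: the turn, a rotation vector about the world's x, y, z in units of 90 degrees (1.0 is 90 degrees), then the shift along the world's x, y, z in units of 0.75 m (1.0 is 0.75 m), then the opening, from -1 (shut) to 1 (fully open). A call has 1 to 10 rows; each row shifts and turns the commanded pose from where the row before left it; what a row does not reach is not made up. A row lasts 1/10 s, in which the tool goes at most 50 mm and 8.59 degrees, less where a joint would pass 70% of its speed; a pose out of reach is approached as far as the arm can. A call with a number of a shift or a turn outside -1 to 1 is refused whole. A call with a gripper value outside its range is refused whole. The fingers move at their own pace and stop on an object; the grip force is fixed at half the most. Time passes only in rows, so rows that do not move let the fingers close. It gives the time, the measured TCP pose, the force, the opening and the grip force at its end, in the units of the state.
- arm.get_state(): the state, without advancing time (a new reading comes with each control period).
- arm.grab_frame(name): name is "scene" or "top"; returns the picture (384x512x3 uint8, blue, green, red); there is no depth.
- arm.camera_model(name): a dict with "K" (3x3 intrinsics, pixels), "eye" and "attitude" of the camera in the world. Camera axes: x right, y up, looking along -z (the intrinsics and any distortion apply to the point x, -y, -z); pixel columns grow to the right and rows downward; lengths in m; the calibration is good to about 2 mm. A picture is of the moment at which its call begins. camera_model takes no time and is no camera call.
- arm.finish_job(): hands the job in; it is judged then, once.
The state is a dict: "time_s": time; "joints": joint angles; "qvel": joint speeds; "joint_efforts": joint torques, N m; "position": TCP position; "tcp_rot": TCP orientation; "contact_force": force on the tool from outside, world axes, zero at the start; "wrist_torque": the same for the moment, N m; "finger_gap": opening from 0.0 (shut) to 1.0 (fully open); "grasp_force": force on a finger pad.
Only numpy, scipy, OpenCV 4.12 (cv2) and the standard library are available. Lean on these libraries where they do the work, as an engineer would, in place of code of your own. Each camera call takes 0.05 s, during which the arm holds its last target. There are 200 camera calls.

## Working session

There is one attempt and no reset: what is moved stays moved. The work goes in short steps, Python scripts to look and compute and a shell command to move; the robot and the scene stay as the last step left them, time stands still between calls to the robot, and variables do not carry over. Pictures are saved under pics/ and viewed, at most 10 in all, crops included, and the job is handed in when it is done.

```bash
mkdir -p pics; ls
python3 - <<'E'
from workcell import arm
import cv2,numpy as np
np.set_printoptions(precision=4,suppress=True)
for n in("scene","top"):
    f=arm.grab_frame(n); cv2.imwrite(f"pics/{n}0.png",f)
    m=arm.camera_model(n); print(n,m)
s=arm.get_state();print(s)
E
```

```text
pics
scene {'K': array([[347.3995,   0.    , 256.8217],
       [  0.    , 347.3995, 189.3915],
       [  0.    ,   0.    ,   1.    ]]), 'eye': array([ 0.9034, -0.4838,  0.6338]), 'attitude': array([0.8426, 0.2751, 0.6129])}
top {'K': array([[365.7976,   0.    , 253.823 ],
       [  0.    , 365.7976, 189.1004],
       [  0.    ,   0.    ,   1.    ]]), 'eye': array([0.4262, 0.0009, 1.0266]), 'attitude': array([ 0.0705, -0.0331, -1.5433])}
{'time_s': 0.1, 'joints': array([-1.4378,  0.2593,  1.5359,  0.    ,  1.348 , -0.2028]), 'qvel': array([-0.0007, -0.0005, -0.0036,  0.0004, -0.0003,  0.0004]), 'joint_efforts': array([  0.0025, -43.8215, -28.464 ,   0.0721,   0.0362,  -0.0001]), 'position': array([ 0.1812, -0.5188,  0.2179]), 'tcp_rot': array([-3.0958, -0.5247, -0.0001]), 'contact_force': array([-0.131 ,  0.3413, -0.0742]), 'wrist_torque': array([ 0.0098, -0.0164, -0.0255]), 'grasp_force': 0.0, 'finger_gap': 0.9957112547788486}
```

View pics/top0.png

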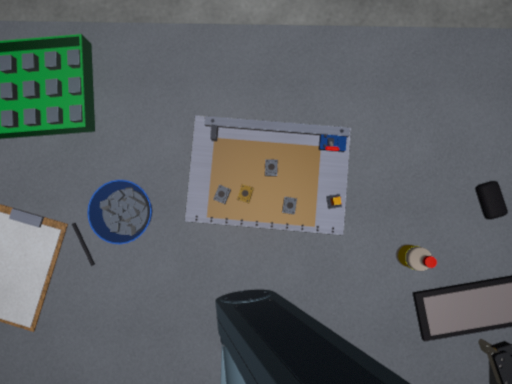

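View pics/scene0.png

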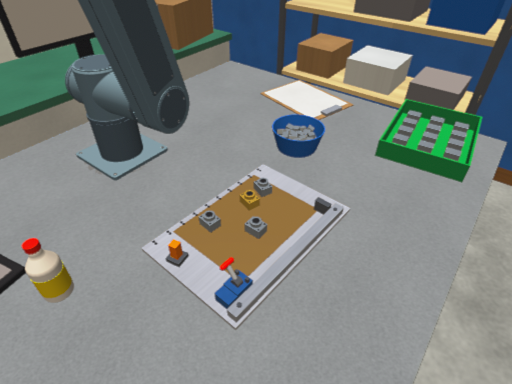

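```bash
cat > h.py <<'E'
import numpy as np,cv2
from scipy.spatial.transform import Rotation as R
def cam(m):
    return m["K"],np.array(m["eye"]),R.from_rotvec(m["attitude"]).as_matrix()
def ray(m,uv):
    K,e,A=cam(m); d=np.linalg.inv(K)@np.array([uv[0],uv[1],1.]); return e,A@(d*[1,-1,-1])
def at(m,uv,z):
    e,d=ray(m,uv); return e+d*(z-e[2])/d[2]
def tri(ms,uvs):
    M=np.zeros((3,3));b=np.zeros(3)
    for m,uv in zip(ms,uvs):
        e,d=ray(m,uv);d=d/np.linalg.norm(d);P=np.eye(3)-np.outer(d,d);M+=P;b+=P@e
    return np.linalg.solve(M,b)
def proj(m,p):
    K,e,A=cam(m); c=A.T@(np.array(p)-e); q=K@(c*[1,-1,-1]); return q[:2]/q[2]
E
python3 - <<'E'
import cv2
a=cv2.imread("pics/top0.png")[105:245,180:360]; b=cv2.imread("pics/scene0.png")[155:330,135:360]
cv2.imwrite("pics/topc.png",cv2.resize(a,None,fx=4.4,fy=4.2857,interpolation=cv2.INTER_CUBIC) if 0 else cv2.resize(a,None,fx=4,fy=4,interpolation=cv2.INTER_CUBIC))
cv2.imwrite("pics/scenec.png",cv2.resize(b,None,fx=3.4,fy=3.4,interpolation=cv2.INTER_CUBIC))
E
```

```text
(no output)
```

View pics/topc.png

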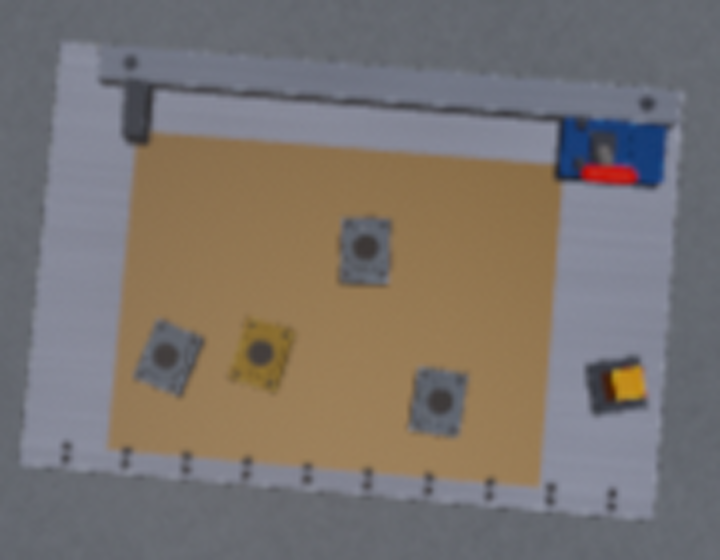

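View pics/scenec.png

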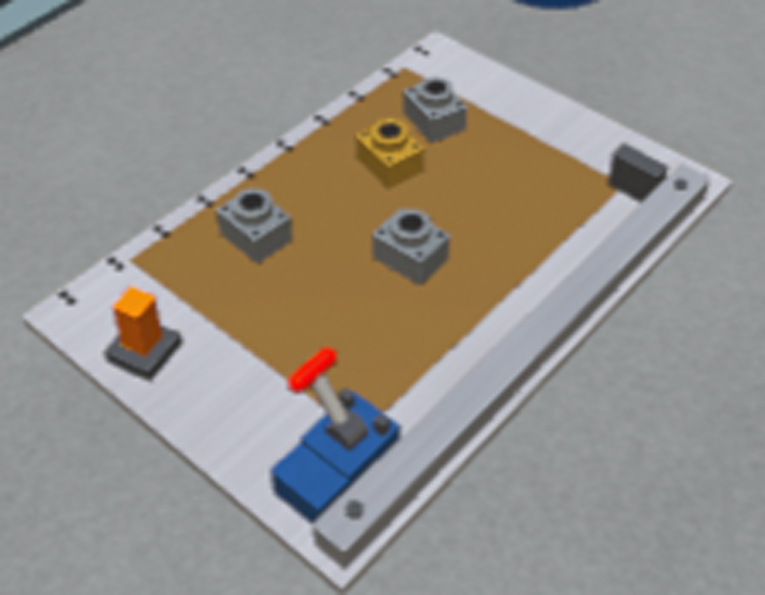

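Run:
```python
from workcell import arm
from h import *
np.set_printoptions(precision=4,suppress=True)
T,S=arm.camera_model("top"),arm.camera_model("scene")
a=cv2.imread("pics/top0.png");b=cv2.imread("pics/scene0.png")
def plate(img,thr,seed,k=4):
    g=cv2.resize(img,None,fx=k,fy=k,interpolation=cv2.INTER_CUBIC); hsv=cv2.cvtColor(g,cv2.COLOR_BGR2HSV)
    gr=cv2.cvtColor(g,cv2.COLOR_BGR2GRAY)
    m=((gr>thr)|(hsv[...,1]>90)).astype(np.uint8)
    m=cv2.morphologyEx(m,cv2.MORPH_OPEN,np.ones((5,5)));m=cv2.morphologyEx(m,cv2.MORPH_CLOSE,np.ones((45,45)))
    cs,_=cv2.findContours(m,cv2.RETR_EXTERNAL,cv2.CHAIN_APPROX_NONE)
    c=[c for c in cs if cv2.pointPolygonTest(c,(seed[0]*k,seed[1]*k),False)>0][0]
    h=cv2.convexHull(c); q=cv2.approxPolyDP(h,0.03*cv2.arcLength(h,True),True)[:,0].astype(float)
    # refine: fit lines to contour points near each side
    P=c[:,0].astype(float);L=[]
    for i in range(len(q)):
        p,r=q[i],q[(i+1)%len(q)];d=(r-p);l=np.linalg.norm(d);d/=l
        s=(P-p)@d;e=(P-p)@np.array([-d[1],d[0]])
        w=P[(s>.1*l)&(s<.9*l)&(abs(e)<8)]
        v=cv2.fitLine(w.astype(np.float32),cv2.DIST_HUBER,0,.01,.01).ravel();n=np.array([-v[1],v[0]]);L.append((n,n@v[2:]))
    return np.array([np.linalg.solve([L[i-1][0],L[i][0]],[L[i-1][1],L[i][1]]) for i in range(len(q))])/k-0.375
qa=plate(a,137,(250,150)); qb=plate(b,155,(240,215))
print("top px",qa,"\nscene px",qb)
W=np.array([at(T,u,.012) for u in qa]);print(W);print(np.linalg.norm(W-np.roll(W,-1,0),axis=1))
V=np.array([at(S,u,.012) for u in qb]);print(V);print(np.linalg.norm(V-np.roll(V,-1,0),axis=1))
def holes(img,poly,mx):
    k=4;g=cv2.resize(img,None,fx=k,fy=k,interpolation=cv2.INTER_CUBIC);gr=cv2.cvtColor(g,cv2.COLOR_BGR2GRAY)
    m=(gr<mx).astype(np.uint8);cs,_=cv2.findContours(m,cv2.RETR_EXTERNAL,cv2.CHAIN_APPROX_NONE);o=[]
    for c in cs:
        A=cv2.contourArea(c);
        if A<200 or A>1500: continue
        M=cv2.moments(c);p=np.array([M['m10'],M['m01']])/A/k-.375
        if cv2.pointPolygonTest(poly.astype(np.float32),tuple(map(float,p)),False)>0:o.append((*p,A))
    return np.array(o)
print(holes(a,qa,72));print(holes(b,qb,60))
```

```text
top px [[195.3706 129.6662]
 [348.537  134.8591]
 [342.2984 230.642 ]
 [186.125  217.7793]] 
scene px [[350.1714 207.3033]
 [235.084  327.5442]
 [143.0941 249.2714]
 [261.7246 162.7571]]
[[ 0.6568  0.1956  0.012 ]
 [ 0.6517 -0.2342  0.012 ]
 [ 0.3852 -0.2199  0.012 ]
 [ 0.4084  0.2119  0.012 ]]
[0.4298 0.2669 0.4324 0.2489]
[[ 0.6979  0.2004  0.012 ]
 [ 0.673  -0.2397  0.012 ]
 [ 0.3834 -0.2232  0.012 ]
 [ 0.3951  0.2175  0.012 ]]
[0.4407 0.2901 0.4409 0.3033]
[[ 289.639   204.8685  345.5   ]
 [ 331.053   201.3464 1122.5   ]
 [ 220.9679  193.5095  304.    ]
 [ 244.7432  192.821   276.    ]
 [ 270.9348  166.328   372.5   ]
 [ 214.34    132.664  1255.5   ]]
[[ 230.2613  297.2327 1210.5   ]
 [ 178.6423  261.0268  344.5   ]
 [ 255.4931  220.0721  266.    ]
 [ 208.7026  213.818   239.    ]
 [ 320.6489  207.3132 1359.    ]]
```

```bash
cat > fix.py <<'E'
from h import *
from workcell import arm
T,S=arm.camera_model("top"),arm.camera_model("scene")
ct=lambda x:np.array(x)/4.+[180,105]-.375
cs=lambda x:np.array(x)/3.4+[135,155]-.35
pt=ct([(62,42),(685,92),(655,518),(20,466)]); ps=cs([(732,183),(342,590),(25,320),(437,32)])
F=np.array([[150,220],[150,-220],[-150,-220],[-150,220]])/1e3
def fit(W,F):
    w,f=W-W.mean(0),F-F.mean(0); th=np.arctan2((f[:,0]*w[:,1]-f[:,1]*w[:,0]).sum(),(f*w).sum())
    r=R.from_euler('z',th).as_matrix()[:2,:2]; t=W.mean(0)-r@F.mean(0); return th,r,t,W-(F@r.T+t)
E
python3 - <<'E'
from fix import *
np.set_printoptions(precision=4,suppress=True)
t3=np.array([tri([T,S],[u,v]) for u,v in zip(pt,ps)]);print(t3)
for W in(np.array([at(T,u,.012) for u in pt]),np.array([at(S,u,.012) for u in ps]),t3):
    th,r,t,e=fit(W[:,:2],F);print(th,t,e.ravel()*1e3)
hs=cs([(437,88),(389,131),(411,222),(252,202)])
ht=np.array([[220.97,193.51],[244.74,192.82],[270.93,166.33],[289.64,204.87]])
for u,v in zip(ht,hs):
    p=tri([T,S],[u,v]);a=at(T,u,.048);b=at(S,v,.048);print(p,a,b,"fix top",r.T@(a[:2]-t),"scene",r.T@(b[:2]-t))
gt,gs=ct((609,172)),cs((313,370));p=tri([T,S],[gt,gs]);print("grip",p,r.T@(p[:2]-t))
E
```

```text
[[ 0.6989  0.1982  0.01  ]
 [ 0.6731 -0.2403  0.0106]
 [ 0.3763 -0.2229  0.0083]
 [ 0.3998  0.217   0.0093]]
-0.057148378946864246 [ 0.5364 -0.0125] [-0.2691 -0.7426 -1.2793  0.2393  1.729   0.5671 -0.1806 -0.0638]
-0.056373225055421625 [ 0.5391 -0.0134] [-1.8059 -1.9625 -2.3664  1.0301  3.2674  0.8263  0.9049  0.106 ]
-0.05748593016579009 [ 0.537 -0.012] [-0.5254 -0.8081 -1.0098 -0.0531  1.6608  0.1145 -0.1256  0.7467]
[0.4767 0.1131 0.0482] [0.4766 0.113  0.048 ] [0.4767 0.1135 0.048 ] fix top [-0.0675  0.1214] scene [-0.0674  0.1219]
[0.4797 0.0489 0.0485] [0.4801 0.0492 0.048 ] [0.479  0.0489 0.048 ] fix top [-0.0603  0.0579] scene [-0.0614  0.0575]
[ 0.5528 -0.0193  0.0499] [ 0.5533 -0.0192  0.048 ] [ 0.5515 -0.018   0.048 ] fix top [ 0.0167 -0.0062] scene [ 0.0148 -0.0051]
[ 0.4509 -0.0717  0.0486] [ 0.4511 -0.0716  0.048 ] [ 0.4503 -0.0714  0.048 ] fix top [-0.0824 -0.0644] scene [-0.0832 -0.0642]
grip [ 0.6011 -0.1755  0.0828] [ 0.0734 -0.1595]
```

```bash
cat > st.py <<'E'
import sys
from h import *
from workcell import arm
np.set_printoptions(precision=4,suppress=True)
s=arm.get_state();p=np.array(s["position"]);A=R.from_rotvec(s["tcp_rot"]).as_matrix();y=A[:,1]
yaw=(np.arctan2(-y[0],y[1])+np.pi/2)%np.pi-np.pi/2
th,t=-0.0572,np.array([.537,-.0123]);r=R.from_euler('z',th).as_matrix()[:2,:2]
f=r.T@(p[:2]-t)
print("t",round(s["time_s"],2),"pos",p,"fix mm",f*1e3,"z/plate",round((p[2]-.012)*1e3,1),"yaw_fix",round(yaw-th,3),"tilt",round(np.hypot(*A[:2,2]),3),"F",np.array(s["contact_force"]),"gap mm",round(s["finger_gap"]*93,1),"gf",round(s["grasp_force"],1))
if len(sys.argv)>1:
    a=[float(v) for v in sys.argv[1:]]  # target fix x,y mm, z over plate mm, yaw
    w=r@np.array(a[:2])/1e3+t; d=np.r_[w-p[:2],a[2]/1e3+.012-p[2]]
    print("shift units",d/.75,"rows",np.linalg.norm(d)/.05,"turn units",(a[3]+th-yaw)/(np.pi/2))
E
python3 -m creep '[[0,0,-0.0246,0.0355,0.0476,0,-0.05],[0,0,-0.0246,0.0355,0.0476,0,-0.05],[0,0,-0.0246,0.0355,0.0476,0,-0.05],[0,0,-0.0246,0.0355,0.0476,0,-0.05],[0,0,-0.0246,0.0355,0.0476,0,-0.05],[0,0,-0.0246,0.0355,0.0476,0,-0.05],[0,0,-0.0246,0.0355,0.0476,0,-0.05],[0,0,-0.0246,0.0355,0.0476,0,-0.05],[0,0,-0.0246,0.0355,0.0476,0,-0.05],[0,0,-0.0246,0.0355,0.0476,0,-0.05]]'
python3 st.py 16 -6 60 0
```

```text
time_s: 1.1
position: [0.4481, -0.1605, 0.2185]
tcp_rot: [-3.14, 0.082, 0.0]
contact_force: [0.7, -2.0, 0.0]
finger_gap: 0.473
grasp_force: 0.0
t 1.1 pos [ 0.4481 -0.1605  0.2185] fix mm [ -80.2709 -153.0004] z/plate 206.5 yaw_fix 0.005 tilt 0.0 F [ 0.6806 -1.9988  0.0166] gap mm 44.0 gf 0.0
shift units [ 0.1394  0.1883 -0.1953] rows 4.575183501446832 turn units -0.003165473054386305
```

```bash
python3 -m creep '[[0,0,0,0.035,0.047,-0.02,-0.05],[0,0,0,0.035,0.047,-0.02,-0.05],[0,0,0,0.035,0.047,-0.03,-0.05],[0,0,0,0.035,0.047,-0.03,-0.05],[0,0,0,0,0,-0.06,-0.05],[0,0,0,0,0,-0.035,-0.05],[0,0,0,0,0,0,-0.05]]'
python3 st.py 16 -6 5 0
python3 - <<'E'
from workcell import arm
import cv2
f=arm.grab_frame("scene"); cv2.imwrite("pics/s1.png",cv2.resize(f[130:330,135:375],None,fx=3,fy=3,interpolation=cv2.INTER_CUBIC))
E
```

```text
time_s: 1.8
position: [0.549, -0.0199, 0.0681]
tcp_rot: [-3.139, 0.078, 0.015]
contact_force: [-0.4, 0.4, -0.1]
finger_gap: 0.475
grasp_force: 0.0
t 1.8 pos [ 0.549  -0.0199  0.0681] fix mm [12.3736 -6.8593] z/plate 56.1 yaw_fix 0.008 tilt 0.01 F [-0.3563  0.4454 -0.1138] gap mm 44.2 gf 0.0
shift units [ 0.0049  0.0009 -0.0681] rows 1.023894608000016 turn units -0.0048615370511972174
```

View pics/s1.png

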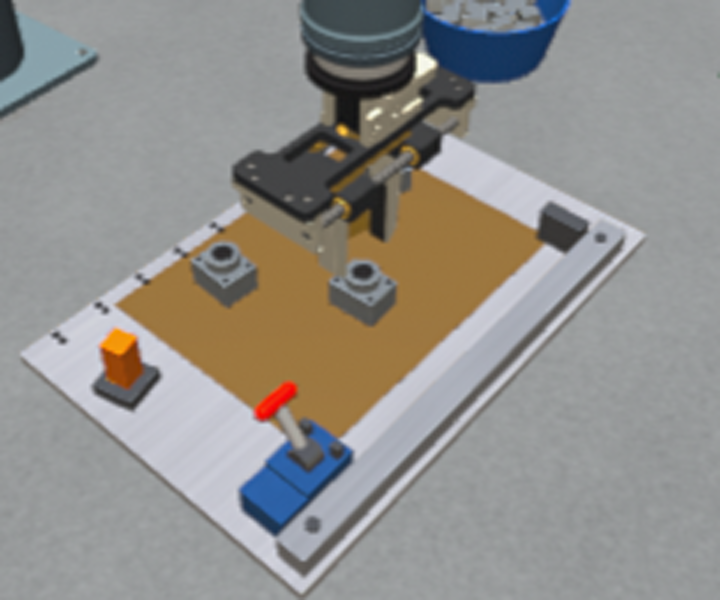

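```bash
python3 -m creep '[[0,0,-0.005,0.005,0,-0.034,-0.05],[0,0,0,0,0.001,-0.034,-0.05],[0,0,0,0,0,0,-0.05],[0,0,0,0,0,0,-1],[0,0,0,0,0,0,-1],[0,0,0,0,0,0,-1]]'
python3 st.py 98 -12 5 0
```

```text
time_s: 2.45
position: [0.5578, -0.0211, 0.0235]
tcp_rot: [3.139, -0.092, 0.006]
contact_force: [-0.6, -0.1, 4.8]
finger_gap: 0.367
grasp_force: 30.0
t 2.45 pos [ 0.5578 -0.0211  0.0235] fix mm [21.2472 -7.5497] z/plate 11.5 yaw_fix -0.001 tilt 0.004 F [-0.5811 -0.0877  4.8226] gap mm 34.1 gf 30.0
shift units [ 0.1018 -0.0118 -0.0087] rows 1.54317079051837 turn units 0.000886021983320872
```

```bash
python3 -m creep '[[0,0,0,0.01,-0.002,0,-1],[0,0,0,0.02,-0.003,0,-1],[0,0,0,0.02,-0.003,0,-1],[0,0,0,0.02,-0.002,0,-1],[0,0,0,0.015,-0.002,0,-1],[0,0,0,0.006,0,0,-1],[0,0,0,0,0,0,-1]]'
python3 st.py 98 -12 5 0
```

```text
time_s: 3.15
position: [0.6253, -0.0299, 0.0235]
tcp_rot: [3.14, -0.091, 0.002]
contact_force: [-3.0, 1.0, 7.8]
finger_gap: 0.365
grasp_force: 30.0
t 3.15 pos [ 0.6253 -0.0299  0.0235] fix mm [ 89.1725 -12.5246] z/plate 11.5 yaw_fix -0.001 tilt 0.002 F [-2.956   0.9511  7.781 ] gap mm 33.9 gf 30.0
shift units [ 0.0118  0.     -0.0087] rows 0.21996373594380267 turn units 0.0006405579367117385
```

```bash
python3 -m creep '[[0,0,0,0.006,0,0,-1],[0,0,0,0.006,0,0,-1],[0,0,0,0.003,0,0,-1],[0,0,0,0.003,0,0,-1],[0,0,0,0,0,0,-1]]'
python3 st.py 103 -12 5 0;  python3 -m creep '[[0,0,0,0.003,0,0,-1],[0,0,0,0.002,0,0,-1],[0,0,0,0,0,0,-1]]' | grep force; python3 st.py 103 -12 5 0
```

```text
time_s: 3.65
position: [0.6378, -0.0297, 0.0236]
tcp_rot: [3.14, -0.091, 0.0]
contact_force: [-5.5, 0.6, 8.7]
finger_gap: 0.364
grasp_force: 30.0
t 3.65 pos [ 0.6378 -0.0297  0.0236] fix mm [101.6578 -11.568 ] z/plate 11.6 yaw_fix -0.001 tilt 0.0 F [-5.452   0.6225  8.7266] gap mm 33.8 gf 30.0
shift units [ 0.0018 -0.0007 -0.0088] rows 0.134552411913112 turn units 0.0006436183470511836
contact_force: [-11.9, -0.9, 14.1]
grasp_force: 30.0
t 3.95 pos [ 0.6389 -0.0296  0.0236] fix mm [102.7043 -11.4939] z/plate 11.6 yaw_fix -0.001 tilt 0.005 F [-11.876   -0.9357  14.1153] gap mm 33.5 gf 30.0
shift units [ 0.0004 -0.0007 -0.0088] rows 0.1318203695966327 turn units 0.0003688536929338327
```

```bash
python3 -m creep '[[0,0,0,-0.002,0,0,-0.12],[0,0,0,0,0,0,-0.12],[0,0,0,0,0,0,-0.12],[0,0,0,0,0,0.04,-0.1],[0,0,0,0,0,0.035,-0.05],[0,0,-0.054,-0.05,0.02,0,-0.05],[0,0,-0.054,-0.05,0.02,0,-0.05],[0,0,0,-0.05,0.02,0,-0.05],[0,0,0,-0.045,0.02,0,-0.05],[0,0,0,0,0,0,-0.05]]'
python3 st.py -61 57.7 5 -0.17
```

```text
time_s: 4.95
position: [0.4888, 0.0326, 0.077]
tcp_rot: [-3.121, 0.355, 0.008]
contact_force: [0.2, -0.1, 0.6]
finger_gap: 0.474
grasp_force: 0.0
t 4.95 pos [0.4888 0.0326 0.077 ] fix mm [-50.6859  42.0456] z/plate 65.0 yaw_fix -0.169 tilt 0.005 F [ 0.176  -0.0505  0.6056] gap mm 44.1 gf 0.0
shift units [-0.0125  0.0216 -0.0801] rows 1.2580661953545715 turn units -0.0004400363155083617
```

```bash
python3 -m creep '[[0,0,0,-0.0125,0.0215,-0.02,-0.05],[0,0,0,0,0,0,-0.05],[0,0,0,0,0,0,-0.05]]' >/dev/null
python3 st.py -61 57.7 5 -0.17;python3 - <<'E'
from workcell import arm
import cv2
f=arm.grab_frame("scene"); cv2.imwrite("pics/s2.png",cv2.resize(f[100:330,135:375],None,fx=2.5,fy=2.5,interpolation=cv2.INTER_CUBIC))
E
```

```text
t 5.25 pos [0.4856 0.0463 0.0628] fix mm [-54.7059  55.5788] z/plate 50.8 yaw_fix -0.17 tilt 0.0 F [ 0.2826 -0.1914 -0.3265] gap mm 44.2 gf 0.0
shift units [-0.0082  0.0033 -0.0611] rows 0.9255873756159058 turn units 5.4802946218776084e-05
```

View pics/s2.png

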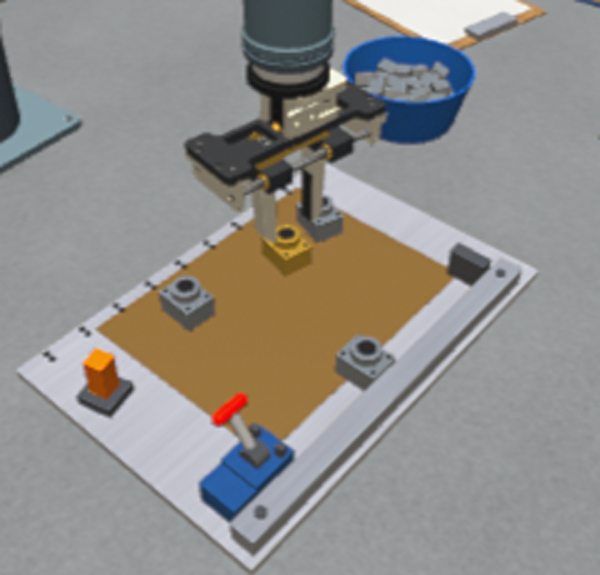

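```bash
python3 -m creep '[[0,0,0,-0.0082,0.0033,-0.02,-0.05],[0,0,0,0,0,-0.02,-0.05],[0,0,0,0,0,-0.021,-0.05],[0,0,0,0,0,0,-0.05],[0,0,0,0,0,0,-0.05]]' >/dev/null
python3 st.py -61 57.7 5 -0.17
```

```text
t 5.8 pos [0.4794 0.0485 0.0172] fix mm [-60.9817  57.4134] z/plate 5.2 yaw_fix -0.171 tilt 0.0 F [-0.2363 -0.2173  0.568 ] gap mm 44.4 gf 0.0
shift units [-0.      0.0004 -0.0003] rows 0.007462581235771697 turn units 0.000925717800682835
```

```bash
python3 -m creep '[[0,0,0,0,0,0,-1],[0,0,0,0,0,0,-1],[0,0,0,0,0,0,-1],[0,0,0.02,0.01,0,0,-1],[0,0,0.03,0.018,0,0,-1],[0,0,0.03,0.018,0,0,-1],[0,0,0.028,0.018,-0.001,0,-1],[0,0,0,0.017,0,0,-1],[0,0,0,0.017,0.008,0,-1],[0,0,0,0.02,0.01,0,-1]]'
python3 -m creep '[[0,0,0,0.02,0.01,0,-1],[0,0,0,0.02,0.01,0,-1],[0,0,0,0.02,0.01,0,-1],[0,0,0,0.014,0.008,0,-1],[0,0,0,0.006,0.002,0,-1],[0,0,0,0,0,0,-1]]' >/dev/null; python3 st.py 98 108 5 0
```

```text
time_s: 6.8
position: [0.566, 0.0613, 0.0177]
tcp_rot: [3.139, -0.091, -0.004]
contact_force: [-4.8, -2.0, 7.3]
finger_gap: 0.362
grasp_force: 30.0
t 7.4 pos [0.6273 0.0921 0.0177] fix mm [ 84.1583 109.3579] z/plate 5.7 yaw_fix -0.0 tilt 0.0 F [-1.5322  0.8079  6.1237] gap mm 33.8 gf 30.0
shift units [ 0.0183 -0.0029 -0.001 ] rows 0.27855248634488694 turn units 0.00017409355092970783
```

```bash
python3 -m creep '[[0,0,0,0.006,-0.001,0,-1],[0,0,0,0.006,-0.001,0,-1],[0,0,0,0.003,0,0,-1],[0,0,0,0.002,0,0,-1],[0,0,0,0,0,0,-1]]' |grep force
python3 st.py 98 108 5 0;  python3 -m creep '[[0,0,0,0.003,0,0,-1],[0,0,0,0.002,0,0,-1],[0,0,0,0,0,0,-1]]' | grep force; python3 st.py 98 108 5 0
```

```text
contact_force: [-5.5, 0.5, 6.8]
grasp_force: 30.0
t 7.9 pos [0.6385 0.0906 0.0177] fix mm [ 95.4106 108.5128] z/plate 5.7 yaw_fix -0.001 tilt 0.002 F [-5.4536  0.4689  6.8084] gap mm 33.8 gf 30.0
shift units [ 0.0034 -0.0009 -0.0009] rows 0.05454577803429821 turn units 0.0003478461681616567
contact_force: [-8.6, -0.3, 10.3]
grasp_force: 30.0
t 8.2 pos [0.641  0.0905 0.0177] fix mm [ 97.9988 108.597 ] z/plate 5.7 yaw_fix -0.0 tilt 0.005 F [-8.6304 -0.2535 10.2931] gap mm 34.1 gf 30.0
shift units [-0.     -0.0008 -0.0009] rows 0.018371836290638953 turn units 0.0002463315625279849
```

```bash
python3 -m creep '[[0,0,0,0.003,0,0,-1],[0,0,0,0.001,0,0,-1],[0,0,0,0,0,0,-1]]' | grep force; python3 st.py 98 108 5 0
python3 -m creep '[[0,0,0,-0.002,0,0,-0.12],[0,0,0,0,0,0,-0.12],[0,0,0,0,0,0,-0.12],[0,0,0,0,0,0.04,-0.1],[0,0,0,0,0,0.035,-0.05],[0,0,-0.08,-0.053,0.005,0,-0.05],[0,0,-0.08,-0.053,0.005,0,-0.05],[0,0,-0.06,-0.053,0.006,0,-0.05],[0,0,0,-0.053,0.01,0,-0.05],[0,0,0,0,0,0,-0.05]]' >/dev/null
python3 -m creep '[[0,0,0,0,0,0,-0.05],[0,0,0,0,0,0,-0.05]]'|grep time; python3 st.py -67.5 121.6 5 -0.34
```

```text
contact_force: [-16.8, 0.0, 17.4]
grasp_force: 30.0
t 8.5 pos [0.6411 0.0905 0.0177] fix mm [ 98.1008 108.59  ] z/plate 5.7 yaw_fix -0.0 tilt 0.01 F [-16.8283   0.0001  17.4283] gap mm 34.1 gf 30.0
shift units [-0.0002 -0.0008 -0.0009] rows 0.018359343792534386 turn units 2.7031707143401113e-05
time_s: 9.7
t 9.7 pos [0.488  0.1096 0.0737] fix mm [-55.8725 118.935 ] z/plate 61.7 yaw_fix -0.347 tilt 0.003 F [ 0.4475 -0.2704  0.2439] gap mm 43.9 gf 0.0
shift units [-0.0153  0.0044 -0.0756] rows 1.1584106850297966 turn units 0.0043565740829903474
```

```bash
python3 -m creep '[[0,0,0,-0.0153,0.0044,0,-0.05],[0,0,0,0,0,-0.025,-0.05],[0,0,0,0,0,-0.03,-0.05],[0,0,0,0,0,-0.021,-0.05],[0,0,0,0,0,0,-0.05],[0,0,0,0,0,0,-1],[0,0,0,0,0,0,-1],[0,0,0,0,0,0,-1]]' >/dev/null
python3 st.py 20 55 5 0
```

```text
t 10.5 pos [0.4751 0.1131 0.0169] fix mm [-68.9818 121.7035] z/plate 4.9 yaw_fix -0.347 tilt 0.001 F [-0.346  -0.1881 -2.2696] gap mm 34.2 gf 29.8
shift units [ 0.1134 -0.0956  0.0002] rows 2.2241523361699755 turn units 0.22080194856328259
```

```bash
python3 -m creep '[[0,0,0.02,0.008,-0.007,0,-1],[0,0,0.03,0.015,-0.014,0,-1],[0,0,0.03,0.016,-0.015,0,-1],[0,0,0.03,0.016,-0.015,0,-1],[0,0,0.03,0.016,-0.015,0,-1],[0,0,0.03,0.016,-0.015,0,-1],[0,0,0.03,0.016,-0.013,0,-1],[0,0,0.02,0.01,-0.008,0,-1],[0,0,0,0.016,-0.001,0,-1],[0,0,0,0.018,-0.001,0,-1]]'>/dev/null
python3 -m creep '[[0,0,0,0.02,-0.001,0,-1],[0,0,0,0.02,-0.001,0,-1],[0,0,0,0.012,-0.001,0,-1],[0,0,0,0.004,0,0,-1],[0,0,0,0,0,0,-1]]' >/dev/null; python3 st.py 98 50 5 0
```

```text
t 12.0 pos [0.6273 0.0326 0.0168] fix mm [87.5915 50.0371] z/plate 4.8 yaw_fix -0.001 tilt 0.001 F [ 0.5747 -0.6726  1.7191] gap mm 33.7 gf 29.8
shift units [ 0.0139 -0.0008  0.0002] rows 0.20819845937625636 turn units 0.000758300732401234
```

```bash
python3 -m creep '[[0,0,0,0.006,0,0,-1],[0,0,0,0.006,-0.001,0,-1],[0,0,0,0.003,0,0,-1],[0,0,0,0.002,0,0,-1],[0,0,0,0,0,0,-1]]' |grep force
python3 st.py 98 50 5 0;  python3 -m creep '[[0,0,0,0.003,0,0,-1],[0,0,0,0.002,0,0,-1],[0,0,0,0,0,0,-1]]' | grep force; python3 st.py 98 50 5 0
```

```text
contact_force: [-8.7, -0.5, 9.7]
grasp_force: 29.8
t 12.5 pos [0.6366 0.0323 0.0168] fix mm [96.8721 50.2624] z/plate 4.8 yaw_fix -0.001 tilt 0.005 F [-8.6863 -0.4694  9.6723] gap mm 33.7 gf 29.8
shift units [ 0.0015 -0.0004  0.0003] rows 0.023528134965613318 turn units 0.0006349157427082143
contact_force: [-16.2, -0.7, 17.2]
grasp_force: 30.0
t 12.8 pos [0.6374 0.0327 0.0167] fix mm [97.6664 50.6281] z/plate 4.7 yaw_fix -0.001 tilt 0.011 F [-16.2439  -0.6678  17.1614] gap mm 33.7 gf 30.0
shift units [ 0.0004 -0.0009  0.0004] rows 0.015742350514142786 turn units 0.0004045881512719787
```

```bash
python3 -m creep '[[0,0,0,-0.002,0,0,-0.12],[0,0,0,0,0,0,-0.12],[0,0,0,0,0,0,-0.12],[0,0,0,0,0,0.04,-0.1],[0,0,0,0,0,0.035,-0.05],[0,0,0,-0.05,-0.028,0,-0.05],[0,0,0,-0.05,-0.028,0,-0.05],[0,0,0,-0.05,-0.028,0,-0.05],[0,0,0,-0.05,-0.028,0,-0.05],[0,0,0,-0.046,-0.028,0,-0.05]]' >/dev/null
python3 -m creep '[[0,0,0,0,0,0,-0.05],[0,0,0,0,0,0,-0.05],[0,0,0,0,0,0,-0.05]]'|grep time; python3 st.py -82.8 -64.3 5 0
```

```text
time_s: 14.1
t 14.1 pos [ 0.4587 -0.073   0.0727] fix mm [-74.7148 -65.1158] z/plate 60.7 yaw_fix -0.001 tilt 0.002 F [ 0.6126 -0.5306  0.5862] gap mm 44.3 gf 0.0
shift units [-0.0107  0.0017 -0.0743] rows 1.126709784614854 turn units 0.0008696940733459945
```

```bash
python3 -m creep '[[0,0,0,-0.0107,0.0017,0,-0.05],[0,0,0,0,0,-0.025,-0.05],[0,0,0,0,0,-0.03,-0.05],[0,0,0,0,0,-0.019,-0.05],[0,0,0,0,0,0,-0.05],[0,0,0,0,0,0,-1],[0,0,0,0,0,0,-1],[0,0,0,0,0,0,-1]]' >/dev/null
python3 st.py 88 -70 5 0
```

```text
t 14.9 pos [ 0.4498 -0.0717  0.0176] fix mm [-83.6661 -64.2568] z/plate 5.6 yaw_fix -0.001 tilt 0.001 F [-0.0799 -0.7426 -1.8996] gap mm 34.5 gf 29.4
shift units [ 0.2281 -0.0207 -0.0007] rows 3.4352607035016827 turn units 0.0005746983949542668
```

```bash
python3 -m creep '[[0,0,0,0.01,-0.001,0,-1],[0,0,0,0.018,-0.002,0,-1],[0,0,0,0.02,-0.002,0,-1],[0,0,0,0.02,-0.002,0,-1],[0,0,0,0.02,-0.002,0,-1],[0,0,0,0.02,-0.002,0,-1],[0,0,0,0.02,-0.002,0,-1],[0,0,0,0.02,-0.002,0,-1],[0,0,0,0.02,-0.002,0,-1],[0,0,0,0.02,-0.002,0,-1]]'>/dev/null
python3 -m creep '[[0,0,0,0.02,-0.001,0,-1],[0,0,0,0.014,-0.001,0,-1],[0,0,0,0.004,0,0,-1],[0,0,0,0,0,0,-1]]' >/dev/null; python3 st.py 98 -70 5 0
python3 -m creep '[[0,0,0,0.006,0,0,-1],[0,0,0,0.006,-0.001,0,-1],[0,0,0,0,0,0,-1]]' |grep force;python3 st.py 98 -70 5 0
```

```text
t 16.3 pos [ 0.6197 -0.0877  0.0174] fix mm [ 86.9125 -70.5708] z/plate 5.4 yaw_fix -0.001 tilt 0.002 F [ 1.2204 -0.5199  2.0457] gap mm 34.3 gf 29.4
shift units [ 0.0148 -0.0001 -0.0006] rows 0.2222183543518784 turn units 0.0007029176968045496
contact_force: [-1.3, 0.2, 5.4]
grasp_force: 29.4
t 16.6 pos [ 0.6276 -0.0881  0.0174] fix mm [ 94.8091 -70.455 ] z/plate 5.4 yaw_fix -0.001 tilt 0.0 F [-1.3103  0.1743  5.4439] gap mm 34.5 gf 29.4
shift units [ 0.0043  0.0004 -0.0006] rows 0.06504615978482498 turn units 0.0008816473911484324
```

```bash
python3 -m creep '[[0,0,0,0.003,0,0,-1],[0,0,0,0.003,0,0,-1],[0,0,0,0.002,0,0,-1],[0,0,0,0,0,0,-1]]' | grep force; python3 st.py 98 -70 5 0;  python3 -m creep '[[0,0,0,0.003,0,0,-1],[0,0,0,0.003,0,0,-1],[0,0,0,0,0,0,-1]]' | grep force; python3 st.py 98 -70 5 0
```

```text
contact_force: [-14.1, -0.6, 14.3]
grasp_force: 29.7
t 17.0 pos [ 0.6295 -0.0883  0.0174] fix mm [ 96.6483 -70.5985] z/plate 5.4 yaw_fix -0.001 tilt 0.008 F [-14.139   -0.5909  14.2952] gap mm 34.1 gf 29.7
shift units [ 0.0018  0.0007 -0.0005] rows 0.03068908781117271 turn units 0.0003810088426845382
contact_force: [-21.9, -4.1, 19.2]
grasp_force: 30.0
t 17.3 pos [ 0.631  -0.0887  0.0172] fix mm [ 98.2149 -70.896 ] z/plate 5.2 yaw_fix -0.001 tilt 0.014 F [-21.8814  -4.0606  19.185 ] gap mm 33.7 gf 30.0
shift units [-0.0002  0.0012 -0.0002] rows 0.01878960023138749 turn units 0.0003856174322246129
```

```bash
python3 -m creep '[[0,0,0,-0.002,0,0,-0.12],[0,0,0,0,0,0,-0.12],[0,0,0,0,0,0,-0.12],[0,0,0,0,0,0.03,-0.12],[0,0,0,0,0,0.05,-0.2],[0,0,0,0,0,0.06,-1],[0,0,0,-0.004,-0.05,0,-1],[0,0,0,-0.004,-0.055,0,-1],[0,0,0,-0.004,-0.055,0,-1],[0,0,0,-0.004,-0.055,0,-1]]' >/dev/null
python3 -m creep '[[0,0,0,0,-0.01,0,-1],[0,0,0,0,0,0,-1],[0,0,0,0,0,0,-1]]'|grep time; python3 st.py 96 -242 10 0
python3 - <<'E'
from workcell import arm
import cv2
f=arm.grab_frame("top"); cv2.imwrite("pics/t3.png",cv2.resize(f[100:245,180:370],None,fx=4,fy=4,interpolation=cv2.INTER_CUBIC))
E
```

```text
time_s: 18.6
t 18.6 pos [ 0.6248 -0.2557  0.1215] fix mm [ 101.5791 -238.0073] z/plate 109.5 yaw_fix -0.001 tilt 0.001 F [ 0.3625  0.2182 -0.2608] gap mm 0.4 gf 0.0
shift units [-0.0077 -0.0049 -0.1326] rows 1.9941648583287375 turn units 0.0006721785163632861
```

View pics/t3.png

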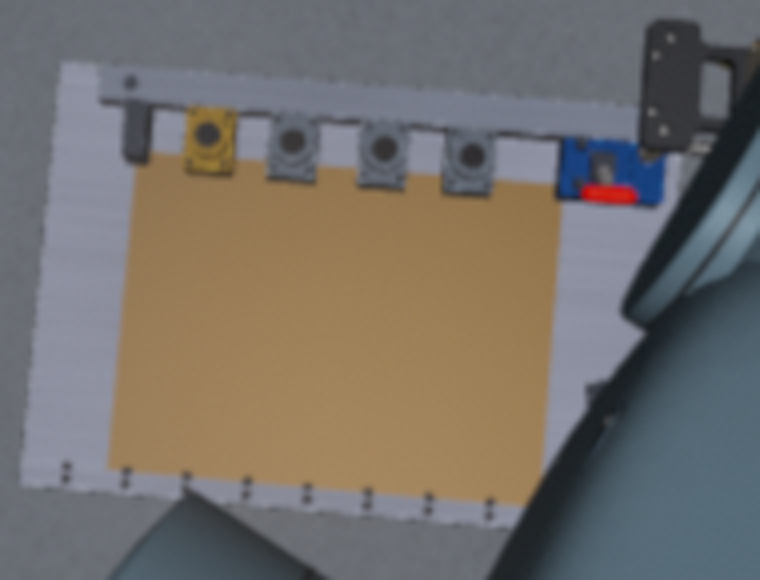

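```bash
python3 -m creep '[[0,0,0,-0.0077,-0.0049,0,-1],[0,0,0,0,0,-0.045,-1],[0,0,0,0,0,-0.045,-1],[0,0,0,0,0,-0.0426,-1],[0,0,0,0,0,0,-1],[0,0,0,0.0007,0.012,0,-1],[0,0,0,0.0007,0.012,0,-1],[0,0,0,0,0,0,-1]]'; python3 st.py 96 -75 10 0
```

```text
time_s: 19.45
position: [0.6214, -0.2412, 0.0248]
tcp_rot: [3.139, -0.089, 0.004]
contact_force: [0.8, -0.7, 0.4]
finger_gap: 0.004
grasp_force: 0.0
t 19.45 pos [ 0.6214 -0.2412  0.0248] fix mm [  97.2968 -223.6797] z/plate 12.8 yaw_fix 0.0 tilt 0.003 F [ 0.7834 -0.7089  0.3763] gap mm 0.4 gf 0.0
shift units [ 0.0096  0.198  -0.0037] rows 2.9742269700526447 turn units -0.00031014720615563985
```

```bash
python3 -m creep '[[0,0,0,0.0008,0.014,-0.002,-1],[0,0,0,0.0008,0.014,0,-1],[0,0,0,0.0008,0.014,0,-1],[0,0,0,0.0008,0.014,0,-1],[0,0,0,0.0008,0.014,0,-1],[0,0,0,0.0008,0.014,0,-1],[0,0,0,0.0008,0.014,0,-1],[0,0,0,0.0008,0.014,0,-1],[0,0,0,0.0008,0.014,0,-1],[0,0,0,0.0008,0.014,0,-1]]'; python3 st.py 97 -75 10 0
python3 - <<'E'
from workcell import arm
import cv2
f=arm.grab_frame("scene"); cv2.imwrite("pics/s4.png",cv2.resize(f[130:330,135:375],None,fx=3,fy=3,interpolation=cv2.INTER_CUBIC))
E
```

```text
time_s: 20.45
position: [0.6263, -0.1371, 0.0212]
tcp_rot: [3.139, -0.092, 0.001]
contact_force: [0.7, -8.8, 3.7]
finger_gap: 0.004
grasp_force: 3.7
t 20.45 pos [ 0.6263 -0.1371  0.0212] fix mm [  96.3052 -119.5344] z/plate 9.2 yaw_fix -0.001 tilt 0.001 F [ 0.7342 -8.7528  3.6587] gap mm 0.4 gf 3.7
shift units [0.0043 0.0592 0.0011] rows 0.8909463434751808 turn units 0.0007861435281172138
```

View pics/s4.png

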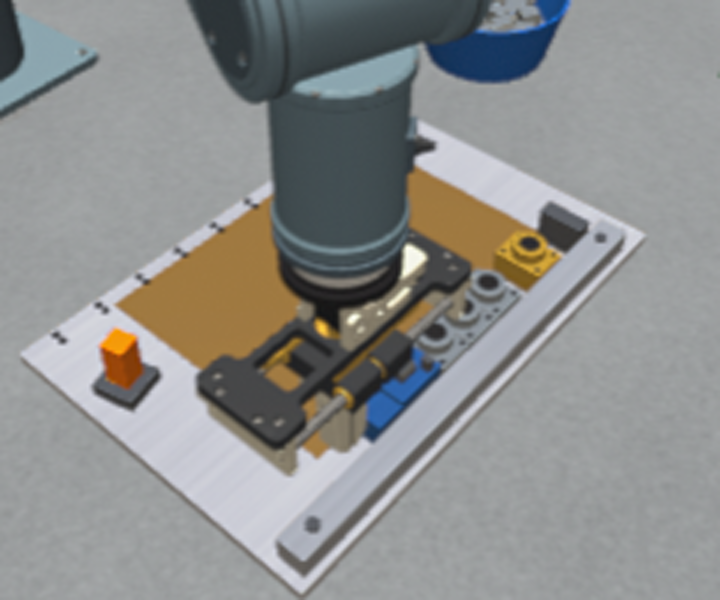

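```bash
python3 -m creep '[[0,0,0,0.001,0.01,0,-1],[0,0,0,0.001,0.01,0,-1],[0,0,0,0.001,0.01,0,-1],[0,0,0,0.001,0.008,0,-1],[0,0,0,0.001,0.006,0,-1],[0,0,0,0,0.006,0,-1],[0,0,0,0,0,0,-1]]'|grep force; python3 st.py 97 -75 10 0
python3 -m creep '[[0,0,0,0,0.004,0,-1],[0,0,0,0,0.004,0,-1],[0,0,0,0,0.002,0,-1],[0,0,0,0,0,0,-1]]'|grep force; python3 st.py 97 -75 10 0
```

```text
contact_force: [-2.5, -4.9, 3.5]
grasp_force: 3.0
t 21.2 pos [ 0.6281 -0.1002  0.0207] fix mm [ 96.0134 -82.5878] z/plate 8.7 yaw_fix -0.001 tilt 0.003 F [-2.4578 -4.8525  3.5301] gap mm 0.7 gf 3.0
shift units [0.0019 0.01   0.0017] rows 0.15523294423612904 turn units 0.0004761982122194982
contact_force: [-1.8, -6.6, 4.9]
grasp_force: 3.5
t 21.6 pos [ 0.6286 -0.0932  0.0207] fix mm [ 96.0303 -75.5576] z/plate 8.7 yaw_fix -0.001 tilt 0.003 F [-1.8471 -6.5915  4.9332] gap mm 0.4 gf 3.5
shift units [0.0013 0.0007 0.0017] rows 0.03432084056656121 turn units 0.0006301351691740122
```

```bash
for i in 1 ; do python3 -m creep '[[0,0,0,0,0.002,0,-1],[0,0,0,0,0.002,0,-1],[0,0,0,0,0,0,-1]]'|grep contact; python3 st.py 97 -75 10 0;done
python3 -m creep '[[0,0,0,0,0.002,0,-1],[0,0,0,0,0.002,0,-1],[0,0,0,0,0,0,-1]]'|grep contact; python3 st.py 97 -75 10 0
```

```text
contact_force: [-1.4, -7.2, 3.0]
t 21.9 pos [ 0.6287 -0.0904  0.0207] fix mm [ 96.006  -72.6919] z/plate 8.7 yaw_fix -0.001 tilt 0.003 F [-1.4451 -7.1698  3.0412] gap mm 0.4 gf 3.6
shift units [ 0.0011 -0.0031  0.0017] rows 0.05655136134649234 turn units 0.0006781171995872071
contact_force: [-2.2, -11.2, 3.5]
t 22.2 pos [ 0.6288 -0.0886  0.0207] fix mm [ 96.0153 -70.8974] z/plate 8.7 yaw_fix -0.001 tilt 0.004 F [ -2.1721 -11.1793   3.4831] gap mm 0.6 gf 5.5
shift units [ 0.001  -0.0055  0.0017] rows 0.08807812321724773 turn units 0.0005563208832011847
```

```bash
python3 -m creep '[[0,0,0,0,0.003,0,-1],[0,0,0,0,0.003,0,-1],[0,0,0,0,0,0,-1]]'|grep contact; python3 st.py 97 -75 10 0
python3 -m creep '[[0,0,0,0,0.002,0,-1],[0,0,0,0,0.002,0,-1],[0,0,0,0,0,0,-1]]'|grep contact; python3 st.py 97 -75 10 0
```

```text
contact_force: [-4.0, -24.4, 1.9]
t 22.5 pos [ 0.6289 -0.0884  0.0209] fix mm [ 96.0922 -70.7421] z/plate 8.9 yaw_fix -0.001 tilt 0.009 F [ -4.0342 -24.4407   1.9424] gap mm 0.7 gf 12.2
shift units [ 0.0009 -0.0057  0.0015] rows 0.08978189191297709 turn units 0.00036567888620450554
contact_force: [-4.3, -32.8, 0.2]
t 22.8 pos [ 0.6289 -0.0884  0.021 ] fix mm [ 96.0819 -70.7097] z/plate 9.0 yaw_fix -0.001 tilt 0.013 F [ -4.2787 -32.7556   0.2268] gap mm 0.2 gf 16.5
shift units [ 0.0009 -0.0058  0.0014] rows 0.09014040652805924 turn units 0.0005025699261877638
```

```bash
python3 -m creep '[[0,0,0,0,-0.02,0,-1],[0,0,0,0,-0.02,0,-1],[0,0,0,0,0,0.06,-1],[0,0,0,0,0,0.06,-1],[0,0,0,-0.06,0.01,0,-1],[0,0,0,-0.06,0.01,0,-1],[0,0,0,-0.06,0.01,0,-1],[0,0,0,-0.05,0.01,0,-1],[0,0,0,0,0,0,-1]]'|grep contact; python3 st.py
python3 - <<'E'
from workcell import arm
import cv2,numpy as np
f=arm.grab_frame("top");g=arm.grab_frame("scene");cv2.imwrite("pics/t5r.png",f);cv2.imwrite("pics/s5r.png",g)
a=cv2.resize(f[105:165,195:330],None,fx=5.9,fy=5,interpolation=cv2.INTER_CUBIC)
b=cv2.resize(g[185:275,220:353],None,fx=6,fy=3.3,interpolation=cv2.INTER_CUBIC)
b=cv2.resize(b,(a.shape[1],b.shape[0]));cv2.imwrite("pics/c5.png",np.vstack([a,b]))
E
```

```text
contact_force: [0.3, -0.0, -0.6]
t 23.7 pos [ 0.4509 -0.0758  0.1096] fix mm [-82.3062 -68.2903] z/plate 97.6 yaw_fix -0.001 tilt 0.008 F [ 0.2853 -0.0486 -0.6253] gap mm 0.6 gf 0.0
```

View pics/c5.png

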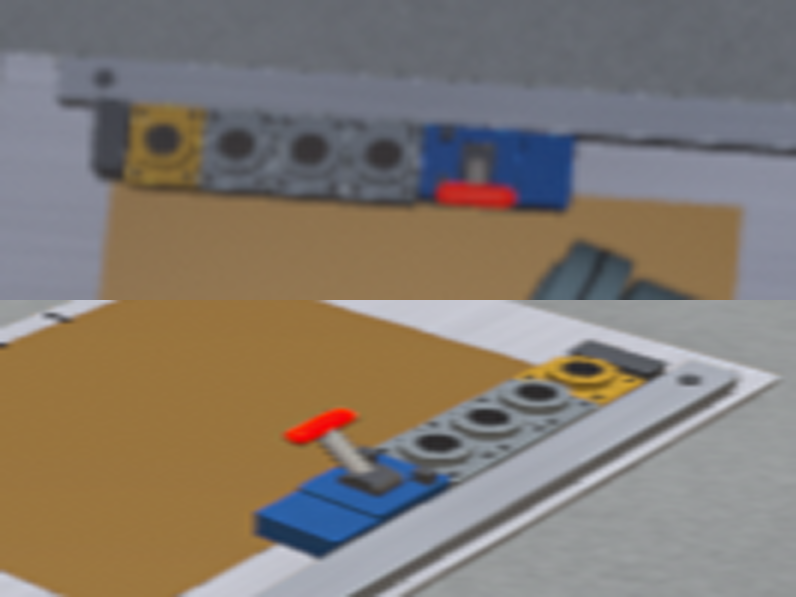

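```bash
python3 - <<'E'
from fix import *
np.set_printoptions(precision=1,suppress=True)
f=cv2.imread("pics/t5r.png");k=4
gr=cv2.cvtColor(cv2.resize(f,None,fx=k,fy=k,interpolation=cv2.INTER_CUBIC),cv2.COLOR_BGR2GRAY)
r=R.from_euler('z',-.0572).as_matrix()[:2,:2];t=np.array([.537,-.0123])
for c in cv2.findContours((gr<78).astype(np.uint8),cv2.RETR_EXTERNAL,cv2.CHAIN_APPROX_NONE)[0]:
    A=cv2.contourArea(c)
    if not 150<A<900: continue
    M=cv2.moments(c);p=np.array([M['m10'],M['m01']])/A/k-.375
    if 215<p[0]<265 and 120<p[1]<145: print(p,A,1e3*(r.T@(at(T,p,.048)[:2]-t)))
# red grip centroid in both views
q=[]
for n in("t5r","s5r"):
    h=cv2.cvtColor(cv2.imread(f"pics/{n}.png"),cv2.COLOR_BGR2HSV);m=cv2.inRange(h,(0,190,120),(6,255,255))|cv2.inRange(h,(174,190,120),(180,255,255));m[:,:200]=0;m[:110]=0;m[250:]=0;m[:,350:]=0
    M=cv2.moments(m,True);q.append(np.array([M['m10'],M['m01']])/M['m00'])
p=tri([T,S],q);print("grip",q,1e3*(r.T@(p[:2]-t)),p[2]*1e3-12)
E
python3 st.py 35 16 60 0
```

```text
[259.6 135.4] 450.0 [98.1 31.5]
[247.  134.4] 468.0 [98.1 65.7]
[234.6 133.4] 426.0 [98.1 99.6]
[222.1 132.4] 389.0 [ 98.2 133.6]
grip [array([274.9, 143.6]), array([273. , 222.9])] [ 72.  -11.3] 69.58080875385471
t 23.8 pos [ 0.4568 -0.0783  0.111 ] fix mm [-76.3291 -70.4445] z/plate 99.0 yaw_fix -0.001 tilt 0.001 F [ 0.2684 -0.6942  0.5377] gap mm 0.2 gf 0.0
shift units [ 0.1548  0.1066 -0.052 ] rows 2.9249572589770843 turn units 0.0007911924892977676
```

```bash
python3 -m creep '[[0,0,0,0.05,0.025,0,-1],[0,0,0,0.05,0.025,0,-1],[0,0,0,0.05,0.02,0,-1],[0,0,0,0.005,0,-0.03,-1],[0,0,0,0,0,-0.023,-1],[0,0,0,0,0,0,-1],[0,0,0,0,0,0,-1]]'|grep contact;python3 st.py 47 -12 59 0
```

```text
contact_force: [0.5, 0.7, 0.1]
t 24.5 pos [ 0.5741 -0.0263  0.0708] fix mm [ 37.882  -11.8806] z/plate 58.8 yaw_fix -0.001 tilt 0.001 F [0.5004 0.6696 0.134 ] gap mm 0.6 gf 0.0
shift units [ 0.0121 -0.0009  0.0003] rows 0.18243942721806938 turn units 0.0006687029630983495
```

```bash
python3 -m creep '[[0,0,0,0.012,-0.0007,0,-1],[0,0,0,0.012,-0.0007,0,-1],[0,0,0,0.012,-0.0007,0,-1],[0,0,0,0.012,-0.0007,0,-1],[0,0,0,0.012,-0.0007,0,-1],[0,0,0,0.012,-0.0007,0,-1],[0,0,0,0.012,-0.0007,0,-1],[0,0,0,0,0,0,-1]]'|grep contact;python3 st.py 111 -12 59 0
python3 -m creep '[[0,0,0,0.005,0,0,-1],[0,0,0,0.004,0,0,-1],[0,0,0,0,0,0,-1]]'|grep contact;python3 st.py 111 -12 59 0
```

```text
contact_force: [-4.1, 1.2, 1.7]
t 25.3 pos [ 0.6368 -0.0299  0.071 ] fix mm [100.6548 -11.8879] z/plate 59.0 yaw_fix -0.001 tilt 0.001 F [-4.0664  1.2132  1.6709] gap mm 0.4 gf 2.1
shift units [ 0.0138 -0.0009  0.    ] rows 0.2069168374859022 turn units 0.0008616754328693248
contact_force: [-9.1, 0.2, 2.0]
t 25.6 pos [ 0.6406 -0.0298  0.0705] fix mm [104.4719 -11.5009] z/plate 58.5 yaw_fix -0.001 tilt 0.006 F [-9.0889  0.1922  2.0352] gap mm 0.6 gf 4.5
shift units [ 0.0087 -0.0012  0.0007] rows 0.13137607689490588 turn units 0.0006359957989850632
```

```bash
python3 -m creep '[[0,0,0,0.004,0,0,-1],[0,0,0,0.004,0,0,-1],[0,0,0,0,0,0,-1]]'|grep contact;python3 st.py 111 -12 59 0
python3 -m creep '[[0,0,0,0.004,0,0,-1],[0,0,0,0,0,0,-1]]'|grep contact;python3 st.py 111 -12 59 0
```

```text
contact_force: [-21.8, -0.0, 10.0]
t 25.9 pos [ 0.6418 -0.0297  0.0698] fix mm [105.6643 -11.3753] z/plate 57.8 yaw_fix -0.001 tilt 0.016 F [-21.8285  -0.0211   9.9637] gap mm 0.2 gf 10.4
shift units [ 0.0071 -0.0012  0.0015] rows 0.10991412294638996 turn units 0.00036380602400897064
contact_force: [-26.7, -0.0, 12.5]
t 26.1 pos [ 0.6424 -0.0296  0.0696] fix mm [106.1794 -11.2919] z/plate 57.6 yaw_fix -0.0 tilt 0.021 F [-26.7368  -0.0269  12.4512] gap mm 0.5 gf 13.2
shift units [ 0.0064 -0.0013  0.0019] rows 0.10160992565315805 turn units 0.00025610805907111693
```

```bash
python3 -m creep '[[0,0,0,-0.03,0,0,-1],[0,0,0,-0.05,0,0.01,-1],[0,0,0,-0.05,-0.02,0.05,-1],[0,0,0,-0.05,-0.03,0.02,-1],[0,0,0,-0.05,-0.02,0,-1],[0,0,0,0,0,0,-1],[0,0,0,0,0,0,-1]]'|grep contact
python3 - <<'E'
from workcell import arm
from fix import *
np.set_printoptions(precision=1,suppress=True)
f=arm.grab_frame("top");g=arm.grab_frame("scene");k=4
gr=cv2.cvtColor(cv2.resize(f,None,fx=k,fy=k,interpolation=cv2.INTER_CUBIC),cv2.COLOR_BGR2GRAY)
r=R.from_euler('z',-.0572).as_matrix()[:2,:2];t=np.array([.537,-.0123])
for c in cv2.findContours((gr<78).astype(np.uint8),cv2.RETR_EXTERNAL,cv2.CHAIN_APPROX_NONE)[0]:
    A=cv2.contourArea(c)
    if not 150<A<900: continue
    M=cv2.moments(c);p=np.array([M['m10'],M['m01']])/A/k-.375
    if 215<p[0]<265 and 120<p[1]<145: print(p,A,1e3*(r.T@(at(T,p,.048)[:2]-t)))
q=[]
for n in(f,g):
    h=cv2.cvtColor(n,cv2.COLOR_BGR2HSV);m=cv2.inRange(h,(0,190,120),(6,255,255))|cv2.inRange(h,(174,190,120),(180,255,255));m[:,:200]=0;m[:110]=0;m[250:]=0;m[:,350:]=0
    M=cv2.moments(m,True);q.append(np.array([M['m10'],M['m01']])/M['m00'])
p=tri([T,S],q);w=r.T@(p[:2]-t)*1e3;print("grip",q,w,p[2]*1e3-12,"lever",.65+np.arctan2(w[0]-98.5,p[2]*1e3-45))
a=cv2.resize(f[105:165,195:330],None,fx=5.9,fy=5,interpolation=cv2.INTER_CUBIC)
b=cv2.resize(g[175:275,220:353],(a.shape[1],300),interpolation=cv2.INTER_CUBIC);cv2.imwrite("pics/c6.png",np.vstack([a,b]))
E
```

```text
contact_force: [0.4, 0.2, -0.6]
[259.6 135.4] 443.0 [98.2 31.5]
[247.  134.4] 461.5 [98.2 65.7]
[234.6 133.4] 421.5 [98.1 99.6]
[222.1 132.4] 388.0 [ 98.2 133.6]
grip [array([276.9, 124. ]), array([292.2, 234.7])] [124.6 -12.2] 69.55964492115757 lever 1.2694253189354325
```

View pics/c6.png

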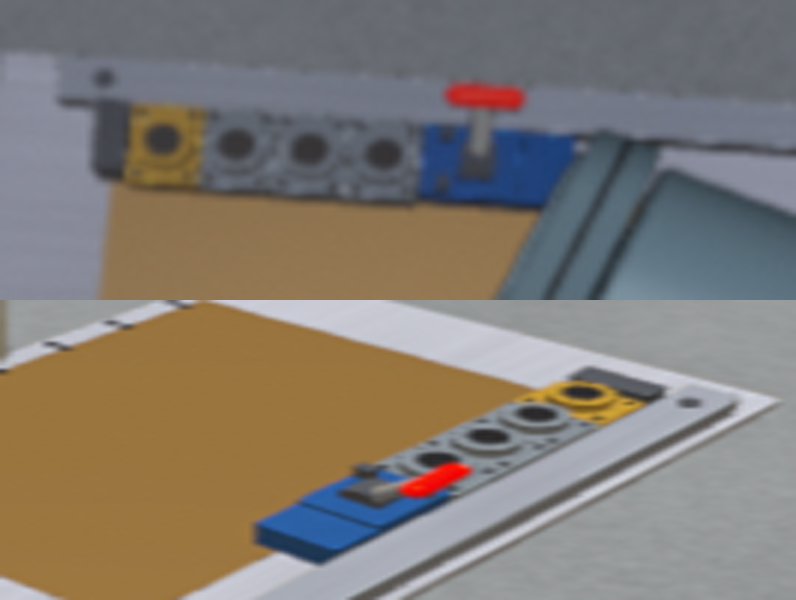

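The picture shows the lever leaning to the rail (red grip at crop (485,97)), which I measure at about 1.27 rad. The row is unchanged, tight and flush, and the arm is clear.

```bash
python3 -c "
from workcell import arm
print(arm.finish_job())"
```

```text
the job is handed in; nothing more can be done
None
```

The job is handed in: the four housings are in a tight, rail-flush row with the brass one at the end stop, the fence is closed and the lever is over at about 1.27 rad. The basin, bottle and gauge were not touched; finish_job returned no verdict.

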